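Sort the groceries into the rack, the tray and the saucer

TASK

Put the things left in front of the sink where they belong: the two red-capped spice jars upright into the two wells of the wooden spice rack (one in each, standing on its floor), the lemon into the shallow square wooden tray, and the garlic bulb into the round terracotta saucer. Do not tip the jars over, and leave the salt shaker standing where it is.

Things in the scene. Friction and masses are not known exactly. Their poses are not given: they have to be found in the camera images.
- spice_a: clear glass spice jar with a label and a wide red cap, round, 45 mm diameter, 106 mm tall (glass 42 mm wide up to 85 mm, cap 45 mm wide above), 0.08 to 0.15 kg, standing upright; origin: centre of its underside, z up. The two spice jars are alike.
- spice_b: clear glass spice jar with a label and a wide red cap, round, 45 mm diameter, 106 mm tall (glass 42 mm wide up to 85 mm, cap 45 mm wide above), 0.08 to 0.15 kg, standing upright; origin: centre of its underside, z up. The two spice jars are alike.
- lemon: yellow lemon lying on its side, 77 mm long along its x axis, 51 mm wide along y, 51 mm tall, 0.07 to 0.13 kg; origin: centre of its underside as it lies at the start, z up; take it across its width (y). It may roll a little when let go.
- garlic: whole pale garlic bulb, round, 56 mm diameter, widest about 22 mm up, narrowing to a stem at 56 mm, 0.02 to 0.05 kg; origin: centre of its underside at the start, z up
- salt_shaker: clear salt shaker with a pierced grey metal top, narrower at the waist, 44 mm diameter, 90 mm tall, loose; it stands among the things and must stay standing where it is; origin: centre of its underside, z up
- spice_rack: light wooden rack fixed to the worktop, an open box 70 mm (x) by 135 mm (y), 30 mm high, walls 5 mm, floor 5 mm thick, with one partition: two equal square wells 60 mm wide, centred at y = +32.5 and y = -32.5 mm; origin: centre of its underside, z up
- fruit_tray: shallow square light wooden tray fixed to the worktop, 92 mm by 92 mm, 14 mm high, walls 5 mm, floor 5 mm thick (82 mm square inside); origin: centre of its underside, z up
- saucer: round shallow terracotta saucer fixed to the worktop, 96 mm diameter at the rim, 14 mm high, wall 4 mm, floor 5 mm thick (about 84 mm across inside); origin: centre of its underside, z up

How it is judged:
At the end, for the whole second after the job is handed in: One jar stands in each rack well (within 14 mm of its centre along each rack axis, down on the floor, leaning under 0.12 rad). Lemon in and resting on the tray, garlic in and resting on the saucer (origins within 42 mm of centre). Salt shaker upright within 30 mm of its place. All at rest ((((x of spice_a in the frame of spice_rack between -0.014 and 0.014 m and y of spice_a in the frame of spice_rack between 0.0185 and 0.0465 m and z of spice_a in the frame of spice_rack below 0.012 m and contact force between spice_a and spice_rack above 0.03 N and angle between spice_a's own z axis and vertical below 0.12 rad) and (x of spice_b in the frame of spice_rack between -0.014 and 0.014 m and y of spice_b in the frame of spice_rack between -0.0465 and -0.0185 m and z of spice_b in the frame of spice_rack below 0.012 m and contact force between spice_b and spice_rack above 0.03 N and angle between spice_b's own z axis and vertical below 0.12 rad)) or ((x of spice_b in the frame of spice_rack between -0.014 and 0.014 m and y of spice_b in the frame of spice_rack between 0.0185 and 0.0465 m and z of spice_b in the frame of spice_rack below 0.012 m and contact force between spice_b and spice_rack above 0.03 N and angle between spice_b's own z axis and vertical below 0.12 rad) and (x of spice_a in the frame of spice_rack between -0.014 and 0.014 m and y of spice_a in the frame of spice_rack between -0.0465 and -0.0185 m and z of spice_a in the frame of spice_rack below 0.012 m and contact force between spice_a and spice_rack above 0.03 N and angle between spice_a's own z axis and vertical below 0.12 rad))) and x of lemon in the frame of fruit_tray between -0.042 and 0.042 m and y of lemon in the frame of fruit_tray between -0.042 and 0.042 m and z of lemon in the frame of fruit_tray below 0.062 m and contact force between lemon and fruit_tray above 0.03 N and horizontal distance between garlic and saucer below 0.042 m and z of garlic in the frame of saucer below 0.065 m and contact force between garlic and saucer above 0.03 N and distance of salt_shaker from where it was at the start of the episode below 0.03 m and angle between salt_shaker's own z axis and vertical below 0.1 rad and linear speed of each of spice_a, spice_b, lemon, garlic, salt_shaker below 0.02 m/s); the robot touches nothing.
It fails at once if a spice jar is tipped over (more than 0.6 rad) (angle between any of spice_a, spice_b's own z axis and vertical above 0.6 rad).
It fails at once if the salt shaker is moved more than 30 mm or knocked over (distance of salt_shaker from where it was at the start of the episode above 0.03 m or angle between salt_shaker's own z axis and vertical above 0.6 rad).
It also fails if it takes over 99 s, if anything falls off the work surface, if the arm or the gripper's body presses on something with over 40 N, if the wrist force passes 120 N, or if a joint passes its speed limit or range.

ROBOT

A 7-joint arm with a two-finger parallel gripper is mounted at the origin on a cart in front of the work surface, level with it; the furniture and walls round the work are solid. World frame = base frame: x ahead of the robot, y to its left, z up, the work surface at z = 0. Lengths are in m, angles in rad, forces in N, time in s.
With the tool pointing down it reaches from about 0.425 to 0.95 m from the base axis. Payload 16.7 kg.
Tool frame: the origin (TCP) lies at the centre of the arm's flange, where the gripper is bolted on; the fingertips stand 199 mm ahead of it and the grasp point (between the pads) lies 180 mm ahead of it; z points along the fingers, y is the line along which they close (so a half turn about z gives the same grasp; the last joint's range is limited). The gripper opens to 94 mm and grips with 3 to 60 N. Pads are 16 mm wide; open, the fingers measure 119 mm over their backs; the gripper's body (75 mm by 177 mm) begins 78 mm behind the grasp point.
Start: joints at [-1.468, 0.426, 0.074, 1.606, -0.034, 1.111, -0.067], TCP at [0.168, 0.654, 0.405] pointing down, gripper open.
Joint ranges: [-2.85, 2.85], [-0.5, 2.14], [-1.23, 1.37], [0.21, 2.46], [-1.02, 4.16], [0.16, 2.05], [-2.73, 2.73]. Speed limits (rad/s): [1.89, 1.89, 2.39, 2.39, 3.01, 3.01, 3.01].

INTERFACE

Orientations are given as [roll, pitch, yaw] about the fixed x, y, z axes, in that order (R = Rz(yaw) Ry(pitch) Rx(roll)).
In Python, from plant import * gives the robot as it stands. The module is installed in compiled form; this text tells all that it offers.
- The arm moves only by the shell command python3 -m crank 'ROWS' [OPENING] [FORCE]. ROWS is JSON, a list of rows, each a list of 4 numbers: the shift along the world's x, y, z normalised to -1 to 1, where 1 is 0.075 m, then the turn about the world's z normalised to -1 to 1, where 1 is pi rad. A call has exactly 8 rows; each row shifts and turns the commanded pose from where the row before left it; what a row does not reach is not made up. A row lasts 1/8 s, in which the tool goes at most 62.5 mm and 10.7 degrees, less where a joint would pass 70% of its speed; a pose out of reach is approached as far as the arm can. A call with a number of a shift or a turn outside -1 to 1 is refused whole. A call with a gripper value outside its range is refused whole. OPENING is the opening, from 0 (shut) to 1 (fully open), set as the call begins (- or left out, the last holds). The fingers move at their own pace and stop on an object; FORCE is the grip in N (left out, the last holds). Time passes only in rows, so rows that do not move let the fingers close, or fill a call up. It gives the time, the measured TCP pose, the force, the opening and the grip force at its end, in the units of the state.
- read_state(): the state, without advancing time (a new reading comes with each control period).
- camera(name): name is "scene" or "top" or "wrist"; returns a dict with "frame" (420x560x3 uint8, red, green, blue), "camera_matrix" (3x3 intrinsics, pixels), "extrinsics" (4x4, takes a point from camera to world coordinates); the wrist camera has in their place "mount" (4x4, takes a point from camera to tool coordinates, whose origin is the TCP and whose axes are the flange's). Camera axes: x right, y down, z forward; pixel columns grow to the right and rows downward; lengths in m; the calibration is good to about 2 mm. A picture is of the moment at which its call begins: read the wrist's pose just before it. There is no depth.
- finish_job(): hands the job in; it is judged then, once.
The state is a dict: "t": time; "joint_positions": joint angles; "qd": joint speeds; "tau": joint torques, N m; "eef_pos": TCP position; "tcp_rot": TCP orientation; "ft_force": force on the tool from outside, world axes, zero at the start; "ft_torque": the same for the moment, N m; "finger_gap": finger opening in m; "finger_force": force on a finger pad.
Only numpy, scipy, OpenCV 4.12 (cv2) and the standard library are available. Lean on these libraries where they do the work, as an engineer would, in place of code of your own. Each camera call takes 0.05 s, during which the arm holds its last target. There are 200 camera calls.

## Working session

There is one attempt and no reset: what is moved stays moved. The work goes in short steps, Python scripts to look and compute and a shell command to move; the robot and the scene stay as the last step left them, time stands still between calls to the robot, and variables do not carry over. Pictures are saved under pics/ and viewed, at most 14 in all, crops included, and the job is handed in when it is done.

```bash
mkdir -p pics; cat > h.py <<'E'
from plant import *
import numpy as np, cv2
def save(name,fn):
    c=camera(name); cv2.imwrite('pics/'+fn,cv2.cvtColor(c['frame'],cv2.COLOR_RGB2BGR)); np.savez('pics/'+fn+'.npz',K=c['camera_matrix'],E=c.get('extrinsics',np.eye(4))); return c
def px(fn,u,v,z):
    d=np.load('pics/'+fn+'.npz');K,E=d['K'],d['E']
    r=E[:3,:3]@np.linalg.solve(K,[u,v,1.]);o=E[:3,3];return (o+r*(z-o[2])/r[2]).round(4)
E
python3 - <<'E'
from h import *
s=read_state();print(s['t'],s['eef_pos'],s['tcp_rot'],s['finger_gap'])
for n in('top','scene'):
    c=save(n,n+'0.png');print(c['camera_matrix'],c['extrinsics'])
    cv2.imwrite(f'pics/{n}0b.png',cv2.resize(cv2.imread(f'pics/{n}0.png'),(800,600),interpolation=cv2.INTER_CUBIC))
E
```

```text
0.0 [0.16815551 0.65353362 0.40397463] [-3.14032329e+00  1.11080828e-04  2.88971941e+00] 0.0940694450332603
[[397.85066837   0.         278.98774558]
 [  0.         397.85066837 213.03152289]
 [  0.           0.           1.        ]] [[ 7.43343894e-02 -9.68716534e-01  2.36775581e-01  2.39307650e-01]
 [-9.97233358e-01 -7.21680442e-02  1.78158369e-02 -5.18530107e-02]
 [-1.70865125e-04 -2.37444837e-01 -9.71401009e-01  1.01579308e+00]
 [ 0.00000000e+00  0.00000000e+00  0.00000000e+00  1.00000000e+00]]
[[497.67090197   0.         277.0412084 ]
 [  0.         497.67090197 212.17526165]
 [  0.           0.           1.        ]] [[ 0.91909836 -0.31266031  0.2397952   0.15000148]
 [-0.39399892 -0.72183127  0.56896789 -0.72620731]
 [-0.004802   -0.61741651 -0.78662176  0.99815262]
 [ 0.          0.          0.          1.        ]]
```

View pics/top0b.png

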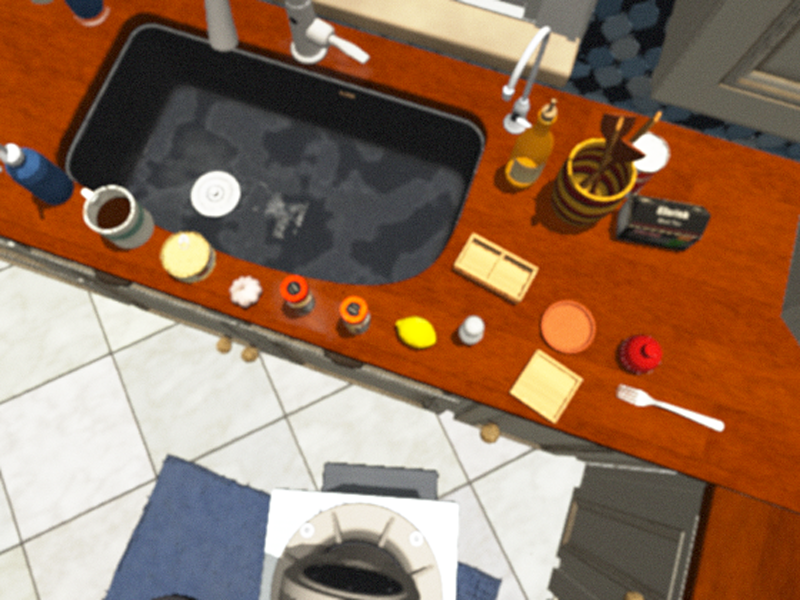

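View pics/scene0b.png

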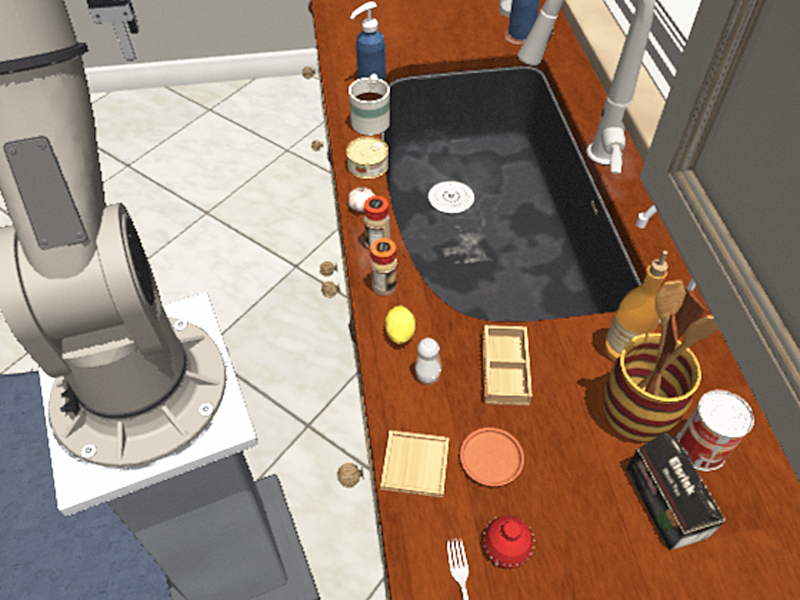

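The top view (800-wide) shows garlic (245,291), jars (296,290) and (354,313), lemon (416,332), shaker (471,330), rack (496,267), saucer (568,327) and tray (546,385). I'll enlarge both views to get exact pixels.

```bash
python3 - <<'E'
from h import *
t=cv2.imread('pics/top0.png');s=cv2.imread('pics/scene0.png')
r=lambda a,k:cv2.resize(a,None,fx=k,fy=k,interpolation=cv2.INTER_CUBIC)
cv2.imwrite('pics/tc.png',r(t[155:305,155:425],2.96)[:600,:800])
cv2.imwrite('pics/sc.png',r(s[125:355,230:390],2.6))
E
```

```text
(no output)
```

View pics/tc.png

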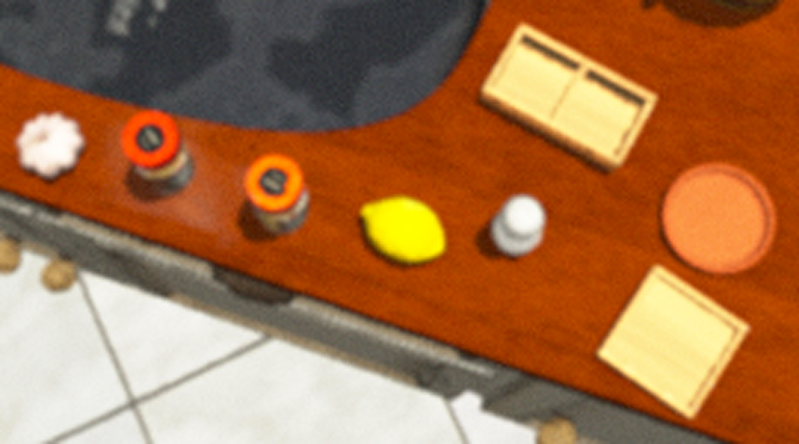

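View pics/sc.png

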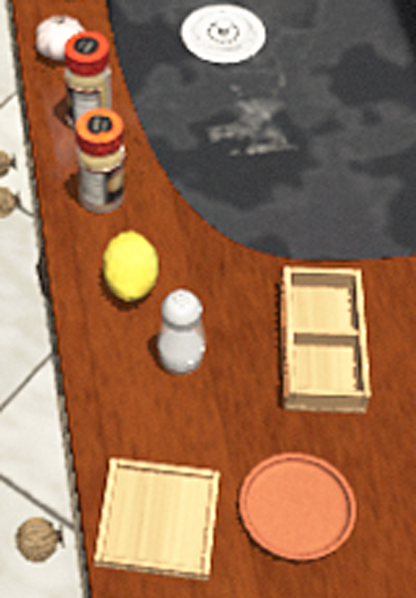

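```bash
python3 - <<'E'
from h import *
T=lambda x,y,z:px('top0.png',155+x/2.96,155+y/2.96,z)[:2]
S=lambda x,y,z:px('scene0.png',230+x/2.6,125+y/2.6,z)[:2]
for n,a,b,z in [('jarL',(151,138),(87,48),.106),('jarR',(274,181),(100,125),.106),('garlic',(50,147),(58,38),.026),('lemon',(404,230),(131,266),.0255),('shaker',(521,208),(182,303),.088),('saucer',(719,217),(298,503),.014)]:
    print(n,T(*a,z),S(*b,z))
def rect(n,P,Q,z):
  for f,X in((T,P),(S,Q)):
    c=np.array([f(*p,z) for p in X]);print(n,c.mean(0).round(4),c.tolist(),[np.degrees(np.arctan2(*(c[(i+1)%4]-c[i])[::-1])).round(1) for i in range(4)])
rect('rack',[(521,24),(656,97),(615,159),(482,90)],[(284,268),(361,268),(368,397),(284,400)],.03)
rect('tray',[(657,266),(748,327),(692,416),(598,353)],[(110,460),(219,470),(208,577),(96,563)],.014)
a,b=T(362,212,.025),T(443,250,.025);print('lemon',a,b,np.degrees(np.arctan2(*(b-a)[::-1])))
c=camera('wrist');print(c['mount'],c['camera_matrix'])
E
```

```text
jarL [0.476  0.1394] [0.4781 0.1381]
jarR [0.4481 0.0379] [0.4504 0.0383]
garlic [0.4822 0.2429] [0.4846 0.2424]
lemon [ 0.4319 -0.0691] [ 0.4356 -0.0688]
shaker [ 0.4447 -0.1607] [ 0.4416 -0.1644]
saucer [ 0.4659 -0.341 ] [ 0.4689 -0.3393]
rack [ 0.5644 -0.2042] [[0.6246, -0.1602], [0.5656, -0.281], [0.5068, -0.2466], [0.5607, -0.1288]] [np.float64(-116.0), np.float64(149.7), np.float64(65.4), np.float64(-26.2)]
rack [ 0.5641 -0.2064] [[0.5635, -0.1303], [0.629, -0.1587], [0.5658, -0.2814], [0.4981, -0.2554]] [np.float64(-23.4), np.float64(-117.3), np.float64(159.0), np.float64(62.4)]
tray [ 0.3567 -0.3032] [[0.4189, -0.2881], [0.3723, -0.3659], [0.2947, -0.3192], [0.341, -0.2396]] [np.float64(-120.9), np.float64(149.0), np.float64(59.8), np.float64(-31.9)]
tray [ 0.3579 -0.3042] [[0.3414, -0.2412], [0.4221, -0.2862], [0.3728, -0.3678], [0.2953, -0.3216]] [np.float64(-29.1), np.float64(-121.1), np.float64(149.2), np.float64(60.2)]
lemon [ 0.445 -0.032] [ 0.4172 -0.1034] -111.2737366639274
[[ 5.87452209e-04 -9.65636454e-01 -2.59895928e-01  7.54398365e-02]
 [ 9.99999767e-01  4.76559895e-04  4.89690106e-04  4.18183499e-04]
 [-3.49006642e-04 -2.59896155e-01  9.65636509e-01  1.98822359e-02]
 [ 0.00000000e+00  0.00000000e+00  0.00000000e+00  1.00000000e+00]] [[351.92285733   0.         279.11751298]
 [  0.         351.92285733 211.36750339]
 [  0.           0.           1.        ]]
```

Both views agree to within 2–3 mm. The wells come out at W1 (0.578,-0.176) and W2 (0.550,-0.2345), the tray at (0.357,-0.304) and the saucer at (0.467,-0.340). A single yaw of about 64° (fingers closing along the rack's x axis) suits every grasp.

```bash
cat > d.py <<'E'
# d.py x y zgrasp yaw_deg : normalised shift still to go
import sys
from h import *
x,y,z,yw=map(float,sys.argv[1:5]);s=read_state();p=s['eef_pos'];w=np.degrees(s['tcp_rot'][2])
print('t',round(s['t'],2),'grasp pt',(p-[0,0,.18]).round(4),'yaw',round(w,1),'gap',round(s['finger_gap'],4),'go',((np.array([x,y,z+.18])-p)/.075).round(3),'turn',round(((yw-w+180)%360-180)/180,4))
E
python3 -m crank '[[0.25,-0.6,0,-0.047],[0.25,-0.6,0,-0.047],[0.25,-0.6,0,-0.047],[0.25,-0.6,0,-0.047],[0.25,-0.6,0,-0.047],[0.25,-0.6,0,-0.047],[0.25,-0.6,0,-0.047],[0.25,-0.6,0,-0.047]]' 1 25
python3 d.py .477 .1388 .088 64
```

```text
t: 1.15
eef_pos: [0.3185, 0.2921, 0.4046]
tcp_rot: [-3.141, -0.0, 1.704]
ft_force: [0.6, -0.4, 0.9]
finger_gap: 0.0938
finger_force: 0.0
t 1.15 grasp pt [0.3185 0.2921 0.2246] yaw 97.6 gap 0.0938 go [ 2.113 -2.044 -1.822] turn -0.1868
```

```bash
python3 -m crank '[[0.42,-0.41,0,-0.047],[0.42,-0.41,0,-0.047],[0.42,-0.41,0,-0.047],[0.42,-0.41,0,-0.046],[0.43,-0.4,0,0],[0,0,-0.4,0],[0,0,-0.3,0],[0,0,0,0]]'
python3 d.py .477 .1388 .088 64
python3 -c "
from h import *
save('wrist','w1.png')"
```

```text
t: 2.15
eef_pos: [0.476, 0.1405, 0.3511]
tcp_rot: [-3.14, 0.003, 1.121]
ft_force: [-0.5, -0.7, 0.9]
finger_gap: 0.0937
finger_force: 0.0
t 2.15 grasp pt [0.476  0.1405 0.1711] yaw 64.2 gap 0.0937 go [ 0.013 -0.022 -1.108] turn -0.0012
```

View pics/w1.png

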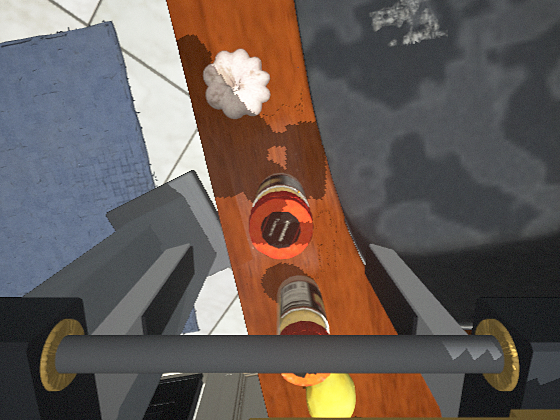

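The wrist view shows the jar cap at (281,228), centred between the fingers. I'll descend and grip.

```bash
python3 -m crank '[[0.01,0,-0.4,0],[0,0,-0.4,0],[0,0,-0.3,0],[0,0,0,0],[0,0,0,0],[0,0,0,0],[0,0,0,0],[0,0,0,0]]'
python3 -m crank '[[0,0,0,0],[0,0,0,0],[0,0,0,0],[0,0,0,0],[0,0,0,0],[0,0,0,0],[0,0,0,0],[0,0,0,0]]' 0.3 25
python3 d.py .5498 -.2345 .2 64
```

```text
t: 3.2
eef_pos: [0.4772, 0.1408, 0.27]
tcp_rot: [3.141, -0.001, 1.121]
ft_force: [0.5, 0.7, 0.1]
finger_gap: 0.0935
finger_force: 0.0
t: 4.2
eef_pos: [0.4772, 0.1407, 0.2697]
tcp_rot: [-3.142, -0.0, 1.121]
ft_force: [-0.8, -0.1, -0.3]
finger_gap: 0.0441
finger_force: 25.0
t 4.2 grasp pt [0.4772 0.1407 0.0897] yaw 64.2 gap 0.0441 go [ 0.968 -5.003  1.471] turn -0.0013
```

```bash
python3 -m crank '[[0,0,0.2,0],[0,0,0.4,0],[0,0,0.5,0],[0,0,0.5,0],[0,-0.1,0.2,0],[0.05,-0.3,0,0],[0.1,-0.5,0,0],[0.1,-0.6,0,0]]'
python3 -m crank '[[0.1,-0.6,0,0],[0.1,-0.6,0,0],[0.1,-0.6,0,0],[0.1,-0.6,0,0],[0.1,-0.6,0,0],[0.1,-0.35,0,0],[0.1,-0.15,0,0],[0,0,0,0]]'
python3 d.py .5498 -.2345 .096 64
```

```text
t: 5.2
eef_pos: [0.4957, 0.0271, 0.4046]
tcp_rot: [-3.141, -0.0, 1.122]
ft_force: [0.1, 0.2, -1.7]
finger_gap: 0.044
finger_force: 25.0
t: 6.2
eef_pos: [0.5486, -0.2344, 0.4043]
tcp_rot: [-3.141, 0.001, 1.12]
ft_force: [-0.1, -0.3, -1.3]
finger_gap: 0.044
finger_force: 25.0
t 6.2 grasp pt [ 0.5486 -0.2344  0.2243] yaw 64.2 gap 0.044 go [ 1.600e-02 -1.000e-03 -1.711e+00] turn -0.0011
```

```bash
python3 -m crank '[[0.02,0,-0.3,0],[0,0,-0.5,0],[0,0,-0.3,0],[0,0,-0.1,0],[0,0,0,0],[0,0,0,0],[0,0,0,0],[0,0,0,0]]'
python3 - <<'E'
from h import *
save('scene','s1.png');save('top','t1.png')
a=cv2.imread('pics/s1.png')[200:320,310:410];b=cv2.imread('pics/t1.png')[140:260,300:400]
cv2.imwrite('pics/c1.png',cv2.resize(np.hstack([a,b]),None,fx=4,fy=4,interpolation=cv2.INTER_CUBIC))
E
python3 d.py .5498 -.2345 .096 64
```

```text
t: 7.2
eef_pos: [0.55, -0.2343, 0.3151]
tcp_rot: [3.141, -0.0, 1.121]
ft_force: [-0.4, -0.2, -0.6]
finger_gap: 0.0441
finger_force: 25.0
t 7.3 grasp pt [ 0.55   -0.2343  0.1349] yaw 64.2 gap 0.044 go [-0.002 -0.002 -0.518] turn -0.0013
```

View pics/c1.png

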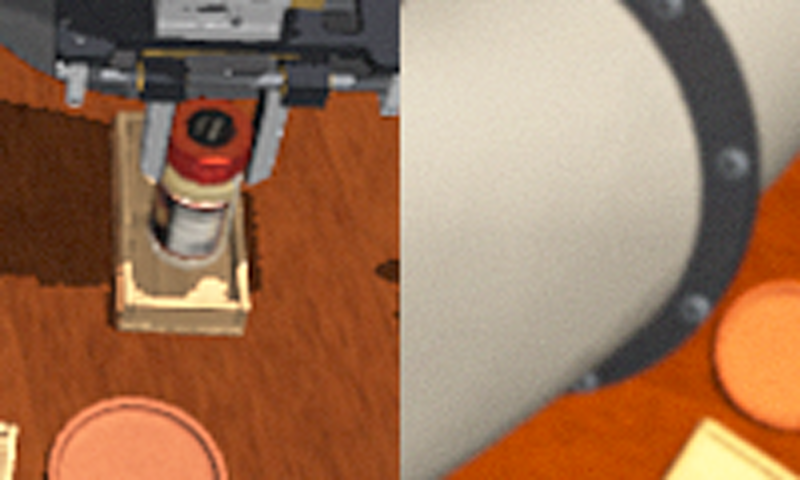

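The scene crop shows the jar (base at about (187,250)) over the near well and centred sideways. Next I lower it, release and rise.

```bash
python3 -m crank '[[0,0,-0.15,0],[0,0,-0.15,0],[0,0,-0.12,0],[0,0,-0.06,0],[0,0,-0.04,0],[0,0,0,0],[0,0,0,0],[0,0,0,0]]'
python3 -m crank '[[0,0,0,0],[0,0,0,0],[0,0,0,0],[0,0,0,0],[0,0,0,0],[0,0,0,0],[0,0,0.2,0],[0,0,0.4,0]]' 0.8
python3 d.py .4492 .039 .09 64
```

```text
t: 8.3
eef_pos: [0.55, -0.2343, 0.2759]
tcp_rot: [3.141, -0.0, 1.121]
ft_force: [1.1, 0.1, -0.8]
finger_gap: 0.0442
finger_force: 25.0
t: 9.3
eef_pos: [0.5497, -0.2343, 0.3213]
tcp_rot: [-3.14, 0.001, 1.121]
ft_force: [-0.1, 0.2, -0.3]
finger_gap: 0.0748
finger_force: 0.0
t 9.3 grasp pt [ 0.5497 -0.2343  0.1413] yaw 64.2 gap 0.0748 go [-1.34   3.644 -0.684] turn -0.0012
```

```bash
python3 -m crank '[[0,0,0.5,0],[-0.1,0.3,0.1,0],[-0.25,0.65,0,0],[-0.25,0.65,0,0],[-0.25,0.65,0,0],[-0.25,0.65,0,0],[-0.2,0.5,0,0],[-0.04,0.25,0,0]]' 1
python3 d.py .4492 .039 .09 64
python3 - <<'E'
from h import *
save('wrist','w2.png');save('scene','s2.png')
a=cv2.imread('pics/w2.png');b=cv2.resize(cv2.imread('pics/s2.png')[200:305,330:400],(280,420),interpolation=cv2.INTER_CUBIC)
cv2.imwrite('pics/c2.png',np.hstack([a[:,:500],b]))
E
```

```text
t: 10.3
eef_pos: [0.4486, 0.0411, 0.3665]
tcp_rot: [-3.141, -0.002, 1.123]
ft_force: [0.6, -0.6, 0.5]
finger_gap: 0.0941
finger_force: 0.0
t 10.3 grasp pt [0.4486 0.0411 0.1865] yaw 64.4 gap 0.0941 go [ 0.008 -0.027 -1.287] turn -0.002
```

View pics/c2.png

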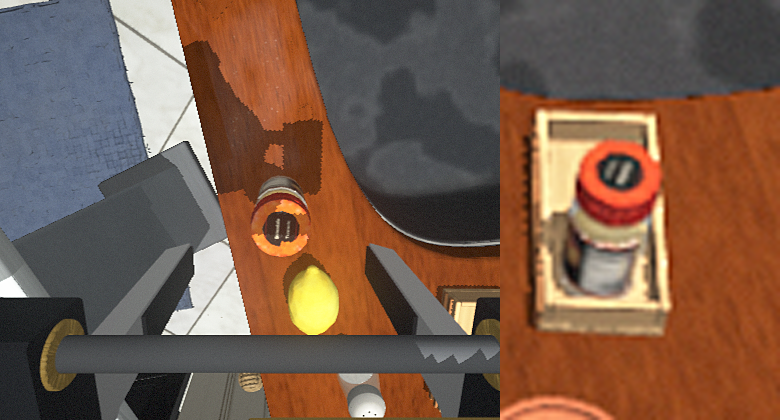

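The first jar stands in its well, and the second cap at (281,228) is centred under the fingers.

```bash
python3 -m crank '[[0.01,-0.02,-0.4,0],[0,0,-0.5,0],[0,0,-0.3,0],[0,0,-0.09,0],[0,0,0,0],[0,0,0,0],[0,0,0,0],[0,0,0,0]]'
python3 -m crank '[[0,0,0,0],[0,0,0,0],[0,0,0,0],[0,0,0,0],[0,0,0,0],[0,0,0,0],[0,0,0,0],[0,0,0,0]]' 0.3 25
python3 d.py .5782 -.1761 .22 64
```

```text
t: 11.4
eef_pos: [0.4503, 0.0381, 0.2693]
tcp_rot: [3.141, -0.001, 1.121]
ft_force: [-0.7, 0.8, 0.3]
finger_gap: 0.0941
finger_force: 0.0
t: 12.4
eef_pos: [0.4502, 0.0379, 0.2689]
tcp_rot: [-3.142, 0.0, 1.121]
ft_force: [-0.0, 0.2, -1.8]
finger_gap: 0.0441
finger_force: 25.0
t 12.4 grasp pt [0.4502 0.0379 0.0889] yaw 64.2 gap 0.0441 go [ 1.707 -2.854  1.748] turn -0.0013
```

```bash
python3 -m crank '[[0,0,0.2,0],[0,0,0.4,0],[0,0,0.5,0],[0,0,0.5,0],[0.05,-0.1,0.2,0],[0.15,-0.25,0,0],[0.25,-0.4,0,0],[0.3,-0.5,0,0]]'
python3 -m crank '[[0.3,-0.5,0,0],[0.3,-0.5,0,0],[0.25,-0.4,0,0],[0.1,-0.2,0,0],[0,0,0,0],[0,0,-0.3,0],[0,0,-0.5,0],[0,0,-0.3,0]]'
python3 d.py .5782 -.1761 .0955 64
```

```text
t: 13.4
eef_pos: [0.5068, -0.0566, 0.4039]
tcp_rot: [-3.141, -0.001, 1.123]
ft_force: [0.0, 0.2, -0.9]
finger_gap: 0.0441
finger_force: 25.0
t: 14.4
eef_pos: [0.577, -0.1747, 0.3198]
tcp_rot: [-3.14, 0.0, 1.122]
ft_force: [0.4, -0.4, -1.5]
finger_gap: 0.0443
finger_force: 25.0
t 14.4 grasp pt [ 0.577  -0.1747  0.1398] yaw 64.3 gap 0.0443 go [ 0.015 -0.018 -0.591] turn -0.0016
```

```bash
python3 -m crank '[[0.015,-0.02,0,0],[0,0,-0.15,0],[0,0,-0.15,0],[0,0,-0.15,0],[0,0,-0.08,0],[0,0,-0.05,0],[0,0,0,0],[0,0,0,0]]'
python3 d.py .5782 -.1761 .0945 64
python3 -m crank '[[0,0,0,0],[0,0,0,0],[0,0,0,0],[0,0,0,0],[0,0,0,0],[0,0,0,0],[0,0,0.2,0],[0,0,0.4,0]]' 0.8
python3 d.py .4337 -.069 .028 68
```

```text
t: 15.4
eef_pos: [0.5789, -0.1774, 0.2782]
tcp_rot: [3.141, -0.0, 1.121]
ft_force: [0.4, 0.2, -1.0]
finger_gap: 0.0441
finger_force: 25.0
t 15.4 grasp pt [ 0.5789 -0.1774  0.0982] yaw 64.2 gap 0.0441 go [-0.009  0.017 -0.049] turn -0.0013
t: 16.4
eef_pos: [0.5786, -0.1773, 0.3235]
tcp_rot: [-3.14, 0.001, 1.121]
ft_force: [0.7, 0.5, -0.4]
finger_gap: 0.0753
finger_force: 0.0
t 16.4 grasp pt [ 0.5786 -0.1773  0.1435] yaw 64.2 gap 0.0753 go [-1.932  1.444 -1.54 ] turn 0.021
```

```bash
python3 -m crank '[[0,0,0.5,0],[-0.25,0.15,0.1,0],[-0.45,0.35,0,0.01],[-0.45,0.35,0,0.01],[-0.45,0.35,0,0],[-0.3,0.22,0,0],[-0.03,0.02,-0.4,0],[0,0,-0.3,0]]' 1
python3 d.py .4337 -.069 .028 68
python3 - <<'E'
from h import *
save('wrist','w3.png');save('scene','s3.png')
a=cv2.imread('pics/w3.png');b=cv2.resize(cv2.imread('pics/s3.png')[200:305,330:400],(280,420),interpolation=cv2.INTER_CUBIC)
cv2.imwrite('pics/c3.png',np.hstack([a[:,:500],b]))
E
```

```text
t: 17.4
eef_pos: [0.4339, -0.0689, 0.3157]
tcp_rot: [3.141, -0.003, 1.185]
ft_force: [0.0, 0.1, -0.2]
finger_gap: 0.0944
finger_force: 0.0
t 17.4 grasp pt [ 0.4339 -0.0689  0.1357] yaw 67.9 gap 0.0944 go [-0.003 -0.002 -1.436] turn 0.0006
```

View pics/c3.png

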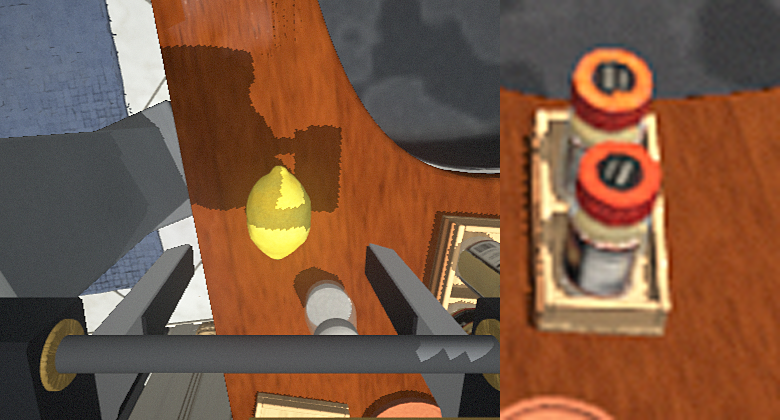

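Both jars stand in the wells. The lemon is at (279,212), centred and aligned with the fingers.

```bash
python3 -m crank '[[0,0,-0.3,0],[0,0,-0.5,0],[0,0,-0.4,0],[0,0,-0.2,0],[0,0,-0.03,0],[0,0,0,0],[0,0,0,0],[0,0,0,0]]'
python3 -m crank '[[0,0,0,0],[0,0,0,0],[0,0,0,0],[0,0,0,0],[0,0,0,0],[0,0,0,0],[0,0,0,0],[0,0,0,0]]' 0.3 15
python3 -m crank '[[0,0,0.2,0],[0,0,0.4,0],[0,0,0.5,0],[0,0,0.5,0],[0,0,0.3,0],[0,0,0,0],[0,0,0,0],[0,0,0,0]]'
python3 d.py .3572 -.3037 .036 60
```

```text
t: 18.5
eef_pos: [0.4343, -0.0692, 0.2087]
tcp_rot: [3.141, -0.001, 1.184]
ft_force: [0.4, 0.9, -0.4]
finger_gap: 0.094
finger_force: 0.0
t: 19.5
eef_pos: [0.4341, -0.0693, 0.2081]
tcp_rot: [-3.141, 0.0, 1.184]
ft_force: [-0.1, -0.6, -1.1]
finger_gap: 0.0493
finger_force: 15.0
t: 20.5
eef_pos: [0.4338, -0.0693, 0.3499]
tcp_rot: [-3.14, 0.001, 1.184]
ft_force: [0.2, -0.3, -0.8]
finger_gap: 0.0497
finger_force: 15.0
t 20.5 grasp pt [ 0.4338 -0.0693  0.1699] yaw 67.8 gap 0.0497 go [-1.021 -3.125 -1.785] turn -0.0434
```

```bash
python3 -m crank '[[-0.05,-0.2,0,-0.01],[-0.15,-0.45,0,-0.02],[-0.19,-0.6,0,-0.013],[-0.19,-0.6,0,0],[-0.19,-0.6,0,0],[-0.15,-0.45,0,0],[-0.1,-0.22,0,0],[0,0,0,0]]'
python3 d.py .3572 -.3037 .035 60
python3 -m crank '[[0,0,-0.3,0],[0,0,-0.5,0],[0,0,-0.4,0],[0,0,-0.3,0],[0,0,-0.2,0],[0,0,-0.04,0],[0,0,0,0],[0,0,0,0]]'
python3 d.py .3572 -.3037 .035 60
```

```text
t: 21.5
eef_pos: [0.3561, -0.3051, 0.3504]
tcp_rot: [-3.141, 0.001, 1.044]
ft_force: [0.6, 0.7, -1.4]
finger_gap: 0.0498
finger_force: 15.0
t 21.5 grasp pt [ 0.3561 -0.3051  0.1704] yaw 59.8 gap 0.0498 go [ 0.015  0.018 -1.806] turn 0.001
t: 22.5
eef_pos: [0.3578, -0.3034, 0.2208]
tcp_rot: [3.141, -0.0, 1.049]
ft_force: [0.5, -0.8, -1.0]
finger_gap: 0.0498
finger_force: 15.0
t 22.5 grasp pt [ 0.3578 -0.3034  0.0408] yaw 60.1 gap 0.0498 go [-0.008 -0.004 -0.077] turn -0.0005
```

```bash
python3 -m crank '[[0,0,-0.05,0],[0,0,-0.03,0],[0,0,0,0],[0,0,0,0],[0,0,0,0],[0,0,0,0],[0,0,0,0],[0,0,0,0]]'
python3 -m crank '[[0,0,0,0],[0,0,0,0],[0,0,0,0],[0,0,0,0],[0,0,0,0],[0,0,0.2,0],[0,0,0.4,0],[0,0,0.6,0]]' 0.75
python3 d.py .4835 .2427 .025 64
```

```text
t: 23.5
eef_pos: [0.3575, -0.3033, 0.2142]
tcp_rot: [-3.142, -0.0, 1.049]
ft_force: [-0.5, -0.3, -1.1]
finger_gap: 0.0495
finger_force: 15.0
t: 24.5
eef_pos: [0.3571, -0.3034, 0.3053]
tcp_rot: [-3.14, 0.001, 1.048]
ft_force: [-0.6, -0.1, 1.1]
finger_gap: 0.0707
finger_force: 0.0
t 24.5 grasp pt [ 0.3571 -0.3034  0.1253] yaw 60.0 gap 0.0707 go [ 1.686  7.281 -1.338] turn 0.022
```

```bash
python3 -m crank '[[0,0,0.6,0],[0.2,0.1,0.4,0],[0.3,0.5,0,0.01],[0.3,0.6,0,0.01],[0.3,0.6,0,0],[0.2,0.7,0,0],[0.1,0.75,0,0],[0.1,0.75,0,0]]' 1
python3 d.py .4835 .2427 .1 64
python3 -m crank '[[0.05,0.7,0,0],[0.05,0.7,0,0],[0.04,0.7,0,0],[0.04,0.6,0,0],[0.02,0.4,0,0],[0,0.1,0,0],[0,0,-0.4,0],[0,0,-0.3,0]]'
python3 d.py .4835 .2427 .025 64
python3 - <<'E'
from h import *
save('wrist','w4.png')
a=cv2.imread('pics/w4.png');b=save('scene','s4.png');b=cv2.resize(cv2.imread('pics/s4.png')[200:360,250:390],(280,320))
a=a[:,:500];cv2.imwrite('pics/c4.png',np.hstack([a,np.vstack([b,np.zeros((100,280,3),'uint8')])]))
E
```

```text
t: 25.5
eef_pos: [0.4699, -0.0019, 0.38]
tcp_rot: [3.142, -0.001, 1.111]
ft_force: [0.7, -0.2, 0.4]
finger_gap: 0.094
finger_force: 0.0
t 25.5 grasp pt [ 0.4699 -0.0019  0.2   ] yaw 63.7 gap 0.094 go [ 0.181  3.262 -1.333] turn 0.0019
t: 26.5
eef_pos: [0.4851, 0.2352, 0.3263]
tcp_rot: [3.141, 0.0, 1.11]
ft_force: [0.1, -0.8, 0.9]
finger_gap: 0.0939
finger_force: 0.0
t 26.5 grasp pt [0.4851 0.2352 0.1463] yaw 63.6 gap 0.0939 go [-0.022  0.1   -1.617] turn 0.0023
```

View pics/c4.png

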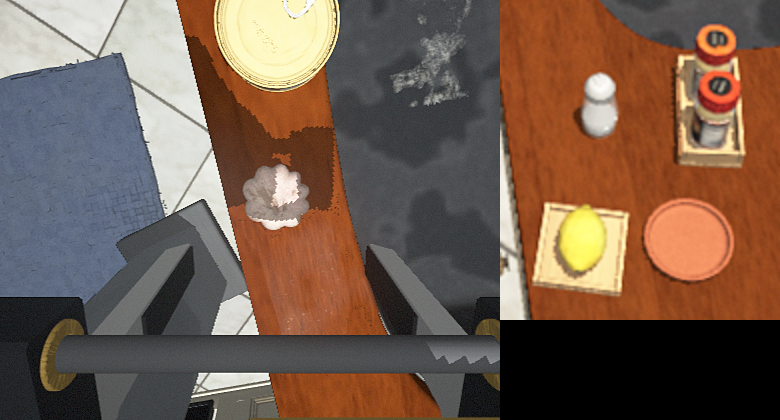

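The lemon lies in the tray. The garlic is at (276,197), about 10 mm further along +y, so I correct for that and descend.

```bash
python3 -m crank '[[0,0.12,-0.3,0],[0,0,-0.5,0],[0,0,-0.4,0],[0,0,-0.3,0],[0,0,-0.08,0],[0,0,0,0],[0,0,0,0],[0,0,0,0]]'
python3 -m crank '[[0,0,0,0],[0,0,0,0],[0,0,0,0],[0,0,0,0],[0,0,0,0],[0,0,0,0],[0,0,0,0],[0,0,0,0]]' 0.3 8
python3 d.py .467 -.340 .2 64
python3 -m crank '[[0,0,0.2,0],[0,0,0.4,0],[0,0,0.6,0],[0,0,0.6,0],[0,-0.1,0.5,0],[0,-0.3,0,0],[0,-0.5,0,0],[0,-0.6,0,0]]'
python3 d.py .467 -.340 .2 64
```

```text
t: 27.6
eef_pos: [0.4853, 0.2458, 0.209]
tcp_rot: [3.141, -0.001, 1.112]
ft_force: [-1.1, -0.4, 0.2]
finger_gap: 0.0941
finger_force: 0.0
t: 28.6
eef_pos: [0.485, 0.2457, 0.2081]
tcp_rot: [-3.141, 0.0, 1.112]
ft_force: [-0.5, 0.8, -0.4]
finger_gap: 0.0521
finger_force: 7.9
t 28.6 grasp pt [0.485  0.2457 0.0281] yaw 63.7 gap 0.0521 go [-0.241 -7.809  2.291] turn 0.0017
t: 29.6
eef_pos: [0.4845, 0.1317, 0.3804]
tcp_rot: [-3.141, 0.0, 1.112]
ft_force: [0.8, -0.3, -0.7]
finger_gap: 0.052
finger_force: 8.0
t 29.6 grasp pt [0.4845 0.1317 0.2004] yaw 63.7 gap 0.052 go [-2.340e-01 -6.289e+00 -5.000e-03] turn 0.0015
```

```bash
python3 -m crank '[[0,-0.6,0,0],[0,-0.6,0,0],[0,-0.6,0,0],[0,-0.6,0,0],[0,-0.6,0,0],[0,-0.6,0,0],[0,-0.6,0,0],[0,-0.6,0,0]]'
python3 -m crank '[[-0.05,-0.6,0,0],[-0.1,-0.5,0,0],[-0.08,-0.3,0,0],[0,0,0,0],[0,0,-0.3,0],[0,0,-0.5,0],[0,0,-0.5,0],[0,0,-0.4,0]]'
python3 d.py .467 -.340 .036 64
```

```text
t: 30.6
eef_pos: [0.484, -0.2287, 0.3803]
tcp_rot: [-3.141, -0.0, 1.111]
ft_force: [-0.2, 0.6, -0.7]
finger_gap: 0.0521
finger_force: 8.0
t: 31.6
eef_pos: [0.4675, -0.3307, 0.2516]
tcp_rot: [-3.14, -0.0, 1.112]
ft_force: [1.2, 0.2, -0.3]
finger_gap: 0.0522
finger_force: 8.0
t 31.6 grasp pt [ 0.4675 -0.3307  0.0716] yaw 63.7 gap 0.0522 go [-0.007 -0.124 -0.474] turn 0.0015
```

```bash
python3 -m crank '[[0,-0.11,-0.15,0],[0,0,-0.15,0],[0,0,-0.1,0],[0,0,-0.05,0],[0,0,0,0],[0,0,0,0],[0,0,0,0],[0,0,0,0]]'
python3 d.py .467 -.340 .035 64
```

```text
t: 32.6
eef_pos: [0.4679, -0.34, 0.2196]
tcp_rot: [3.141, -0.0, 1.112]
ft_force: [0.7, 0.9, -0.8]
finger_gap: 0.0522
finger_force: 8.0
t 32.6 grasp pt [ 0.4679 -0.34    0.0396] yaw 63.7 gap 0.0522 go [-0.012  0.001 -0.061] turn 0.0017
```

```bash
python3 -m crank '[[0,0,-0.06,0],[0,0,0,0],[0,0,0,0],[0,0,0,0],[0,0,0,0],[0,0,0,0],[0,0,0,0],[0,0,0,0]]'
python3 -m crank '[[0,0,0,0],[0,0,0,0],[0,0,0,0],[0,0,0,0],[0,0,0,0],[0,0,0.15,0],[0,0,0.4,0],[0,0,0.6,0]]' 0.78
python3 -m crank '[[0,0,0.6,0],[0,0,0.6,0],[0,0.6,0,0],[0,0.7,0,0],[0,0.7,0,0],[0,0.7,0,0],[0,0.7,0,0],[0,0.6,0,0]]'
python3 - <<'E'
from h import *
save('scene','s5.png');save('top','t5.png')
a=cv2.resize(cv2.imread('pics/s5.png')[200:360,250:400],None,fx=2.6,fy=2.6);b=cv2.resize(cv2.imread('pics/t5.png')[155:315,300:450],None,fx=2.6,fy=2.6)
cv2.imwrite('pics/c5.png',np.hstack([a,b]))
E
```

```text
t: 33.6
eef_pos: [0.4678, -0.34, 0.2149]
tcp_rot: [-3.142, -0.0, 1.112]
ft_force: [0.1, 0.0, -0.1]
finger_gap: 0.0521
finger_force: 8.0
t: 34.6
eef_pos: [0.4675, -0.34, 0.3021]
tcp_rot: [-3.14, 0.0, 1.111]
ft_force: [1.0, -0.6, 0.1]
finger_gap: 0.0735
finger_force: 0.0
t: 35.6
eef_pos: [0.4675, -0.0384, 0.3916]
tcp_rot: [-3.141, -0.001, 1.112]
ft_force: [0.5, -0.0, -0.1]
finger_gap: 0.0732
finger_force: 0.0
```

View pics/c5.png

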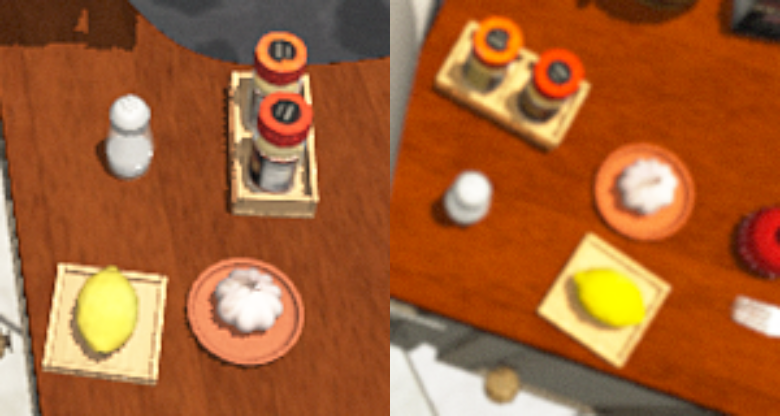

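Everything is in place: caps at (497,40) and (558,73), garlic in the saucer, lemon in the tray, shaker unmoved. One numeric check of the jars before handing in.

```bash
python3 - <<'E'
from h import *
c,s=np.cos(np.radians(-26)),np.sin(np.radians(-26))
for f,P in(('top0.png',[(300+107/2.6,155+40/2.6),(300+168/2.6,155+73/2.6)]),('scene0.png',[(250+281/2.6,200+52/2.6),(250+285/2.6,200+112/2.6)])):
  for p in P:
    q=px(f,*p,.111)[:2]-[.5645,-.2054];print(q,'rack frame',(np.array([[c,s],[-s,c]])@q).round(4))
E
```

```text
[0.0117 0.0289] rack frame [-0.0022  0.0311]
[-0.0161 -0.028 ] rack frame [-0.0022 -0.0322]
[0.0135 0.0284] rack frame [-0.0003  0.0314]
[-0.0139 -0.0279] rack frame [-0.0003 -0.0312]
```

```bash
python3 -c "
from plant import *
print(finish_job())"
```

```text
the job is handed in; nothing more can be done
None
```

I handed the job in at about 36 s: both jars stand within about 3 mm of their well centres, the lemon is in the tray, the garlic is in the saucer, and the salt shaker was not touched, though `finish_job()` returned no verdict.

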